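# Take the front slide case from the gravity lane

### The job

Take the front slide case out of the sloped roller rack so that the two cases behind it roll down to the blue front stop, and lay the taken case gently, flat and right way up, on the floor of the white tray. Leave the other two cases in the rack, and do not disturb the blue-capped tube, the white vial or the tape roll.

Things in the scene. Friction and masses are not known exactly. Their poses are not given: they have to be found in the camera images.
- flow_rack: Fixed 286 x 90 mm roller rack; its lane rises along +x at 0.16 rad. Low end: blue stop, 14 mm above the roller tops. Origin: on the worktop under the centre of the first (pick) place, where the roller tops are at z = 48 mm; y across the lane. Clear side guides start 65 mm up the lane, so the first case's sides are open to a gripper; side rails there stay 2 mm below the roller tops, out to y = +-32 mm.
- case_front: Front one of three alike black slide cases, lid fixed shut, 88 (x) x 53 (y) x 21 (z) mm, about 0.09 kg, lying on the rollers against the stop. Origin: centre of its underside; x up the lane, y across, z through its top. Pitched with the lane (0.16 rad, -x end low). Grip across its 53 mm width; lift square to the lane (up, slightly towards the low end) to clear the case behind.
- case_mid: Second slide case, same size and axes, about 82 mm further up the lane, leaning on the front one. When the front case is lifted out, it rolls down to the stop by itself in about a second.
- case_rear: Third slide case, same size and axes, about 82 mm further up the lane again, behind the second; it follows it down.
- tray: Fixed white shallow open tray with a blue liner, 140 (x) x 150 (y) x 14 (z) mm outside, walls 4 mm thick, with a small lip handle on each x side. Origin: centre of its underside, on the worktop; x points away from the robot at yaw 0. The case fits in lengthwise along x, leaving room for the fingers at its sides.
- tray_floor (a point): Centre of the tray's inner floor, 5 mm above the worktop; axes as the tray. Inner floor 132 x 142 mm, walls 9 mm above it.
- blue_tube: Bystander: white plastic tube with a blue cap, 31 wide x 104 high mm, standing on the worktop; origin at the centre of its underside. Not to be disturbed.
- strip_vial: Bystander: white capped vial, 36 wide x 90 high mm, standing on the worktop; origin at the centre of its underside. Not to be disturbed.
- tape_roll: Bystander: roll of white tape lying flat on the worktop, 54 wide x 13 high mm, in front of the sink; origin at the centre of its underside. Not to be disturbed. (Beyond it a tall fixed tap stands at x 0.79, y -0.15, its spout arching towards the robot over the sink: keep the arm clear of it.)
Not all that is in view belongs to the job. What is shaped like the case_mid but pink is not meant.

How it is judged:
By the outcome, as a careful person would: the job done as asked, in the order asked, and still so for the second after the job is handed in, with the robot touching nothing.
It also fails if it takes over 42 s, if anything falls off the work surface, if the arm or the gripper's body presses on something with over 40 N, if the wrist force passes 120 N, or if a joint passes its speed limit or range.

### The arm

A 7-joint arm with a two-finger parallel gripper is mounted at the origin on a cart in front of the work surface, level with it; the furniture and walls round the work are solid. World frame = base frame: x ahead of the robot, y to its left, z up, the work surface at z = 0. Lengths are in m, angles in rad, forces in N, time in s.
With the tool pointing down it reaches from about 0.425 to 0.925 m from the base axis. Payload 6.8 kg.
Tool frame: the origin (TCP) lies between the finger pads; the fingertips stand 14 mm ahead of it and the grasp point (between the pads) lies 5 mm behind it; z points along the fingers, y is the direction in which the jaws open and shut (so a half turn about z gives the same grasp; the last joint's range is limited). The gripper opens to 85 mm and grips with 20 to 120 N. Pads are 22 mm wide; open, the fingers measure 114 mm over their backs; the gripper's body (76 mm by 85 mm) begins 54 mm behind the grasp point. The pads swing forward as they close: fully open they stand 13 mm farther back than shut.
Start: joints at [1.15, 0.477, 0.022, 1.555, -0.011, 1.109, -0.083], TCP at [0.208, -0.642, 0.245] pointing down, gripper open.
Joint ranges: [-2.96, 2.96], [-0.34, 2.1], [-1.41, 1.46], [0.24, 2.44], [-1.37, 4.51], [0.17, 1.92], [-2.96, 2.96]. Speed limits (rad/s): [2.39, 2.39, 3.14, 3.14, 3.14, 3.14, 3.14].

### API

Orientations are given as a unit quaternion [w, x, y, z].
In Python, from station import bot gives the robot as it stands.
- The arm moves only by the shell command python3 -m crank 'ROWS' [FORCE]. ROWS is JSON, a list of rows, each a list of 3 entries, a list of its own where there are three numbers: the shift along the tool's x, y, z in m, then the turn, a rotation vector about the tool's x, y, z in degrees, then the finger opening in m, from 0 to 0.0854. A call has 1 to 10 rows; each row shifts and turns the commanded pose from where the row before left it, along the tool's axes as they then stand; what a row does not reach is not made up. A row lasts 1/8 s, in which the tool goes at most 62.5 mm and 10.7 degrees, less where a joint would pass 70% of its speed; a pose out of reach is approached as far as the arm can. A call is refused whole if a number of a shift passes 0.0625 or a number of a turn 10.7, either way. A call with a gripper value outside its range is refused whole. The fingers move at their own pace and stop on an object; FORCE is the grip in N (left out, the last holds). Time passes only in rows, so rows that do not move let the fingers close. It gives the time, the measured TCP pose, the force and the opening at its end, in the units of the state.
- bot.get_obs(): the state, without advancing time (a new reading comes with each control period).
- bot.read_camera(name): name is "side" or "top" or "wrist"; returns (picture, depth): 420x560x3 uint8, red, green, blue; 420x560 float32, m along the optical axis (not along the pixel's ray), 0 where there is no reading.
- bot.calibration(name): a dict with "fx", "fy", "cx", "cy" (pixels), "extrinsics" (4x4, takes a point from camera to world coordinates). Camera axes: x right, y down, z forward; pixel columns grow to the right and rows downward; lengths in m; the calibration is good to about 2 mm. A picture is of the moment at which its call begins: read the wrist's pose just before it. calibration takes no time and is no camera call; for the wrist camera it gives the pose at the moment of the call.
- bot.hand_in(): hands the job in, once; it reports no verdict.
The state is a dict: "t": time; "q": joint angles; "joint_vel": joint speeds; "joint_torque": joint torques, N m; "eef_pos": TCP position; "tool_rot": TCP orientation; "contact_force": force on the tool from outside, world axes, zero at the start; "torque": the same for the moment, N m; "gripper_width": opening from 0.0 (shut) to 1.0 (fully open).
Only numpy, scipy, OpenCV 4.12 (cv2) and the standard library are available. Lean on these libraries where they do the work, as an engineer would, in place of code of your own. Each camera call takes 0.05 s, during which the arm holds its last target.

## Working session

There is one attempt and no reset: what is moved stays moved. The work goes in short steps, Python scripts to look and compute and a shell command to move; the robot and the scene stay as the last step left them, time stands still between calls to the robot, and variables do not carry over. Pictures are saved under pics/ and viewed, and the job is handed in when it is done.

```bash
ls; mkdir -p pics
python3 - <<'E'
from station import bot
import cv2,numpy as np
o=bot.get_obs();print({k:np.round(v,3).tolist() for k,v in o.items()})
for n in("side","top"):
    p,d=bot.read_camera(n);cv2.imwrite(f"pics/{n}0.png",p[:,:,::-1]);np.save(f"pics/{n}0.npy",d)
    c=bot.calibration(n);print(n,c)
E
```

```text
pics
{'t': 0.0, 'q': [1.15, 0.478, 0.022, 1.556, -0.011, 1.109, -0.083], 'joint_vel': [0.0, -0.002, -0.001, -0.0, 0.001, -0.0, 0.001], 'joint_torque': [-0.0, -59.646, 1.608, -28.12, 0.012, 0.009, -0.0], 'eef_pos': [0.208, -0.642, 0.244], 'tool_rot': [-0.001, 0.988, 0.156, -0.0], 'contact_force': [0.225, 0.35, -1.326], 'torque': [0.027, 0.03, -0.048], 'gripper_width': 0.998}
side {'fx': 405.2806931285141, 'fy': 405.2806931285141, 'cx': 282.3735742446421, 'cy': 202.81217798169774, 'extrinsics': array([[ 0.98813342, -0.09996646,  0.11661494,  0.42161224],
       [-0.15340745, -0.68011459,  0.71687537, -0.71383458],
       [ 0.00764803, -0.72625812, -0.68737956,  0.92502673],
       [ 0.        ,  0.        ,  0.        ,  1.        ]])}
top {'fx': 473.6072626275208, 'fy': 473.6072626275208, 'cx': 277.41721781256956, 'cy': 210.23249733324147, 'extrinsics': array([[ 0.23625435, -0.93392796,  0.26825818,  0.10254995],
       [-0.97168809, -0.22636777,  0.06767493,  0.06706666],
       [-0.00247851, -0.27665177, -0.96096704,  1.7406847 ],
       [ 0.        ,  0.        ,  0.        ,  1.        ]])}
```

View pics/side0.png

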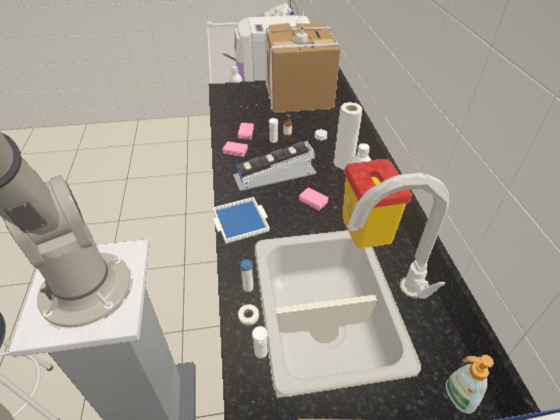

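View pics/top0.png

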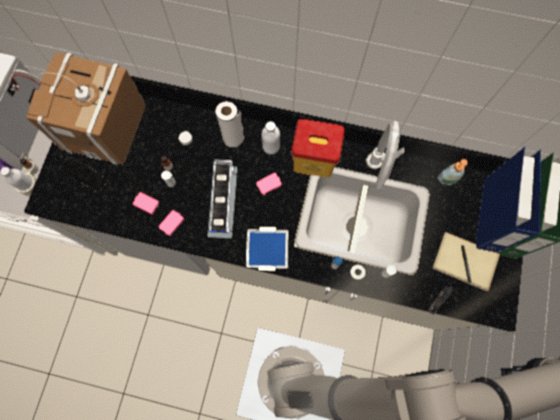

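Side view: rack around (275,165), low end at the left with blue stop (~240,180). The tray is at (241,219), the tube (247,276), tape (249,315) and vial (261,342). The pink look-alikes at (246,130), (235,149) and (313,199) are not meant. Now enlarged crops.

Run:
```python
import cv2,numpy as np
a=cv2.imread("pics/side0.png")[120:260,190:340];b=cv2.imread("pics/top0.png")[150:280,190:300]
cv2.imwrite("pics/c1.png",cv2.resize(a,None,fx=5,fy=4.2857 if 0 else 5,interpolation=cv2.INTER_CUBIC)[:600])
cv2.imwrite("pics/c2.png",cv2.resize(b,None,fx=4.6,fy=4.6,interpolation=cv2.INTER_CUBIC))
```

```text
(no output)
```

View pics/c1.png

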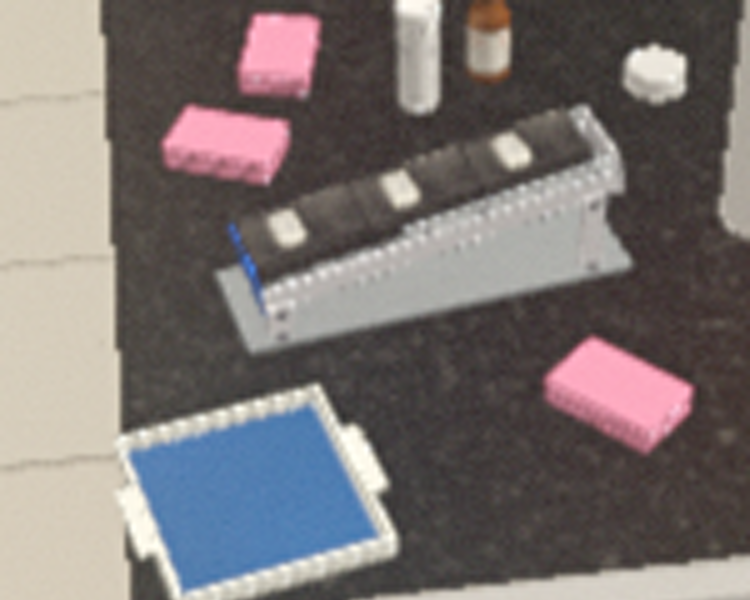

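View pics/c2.png

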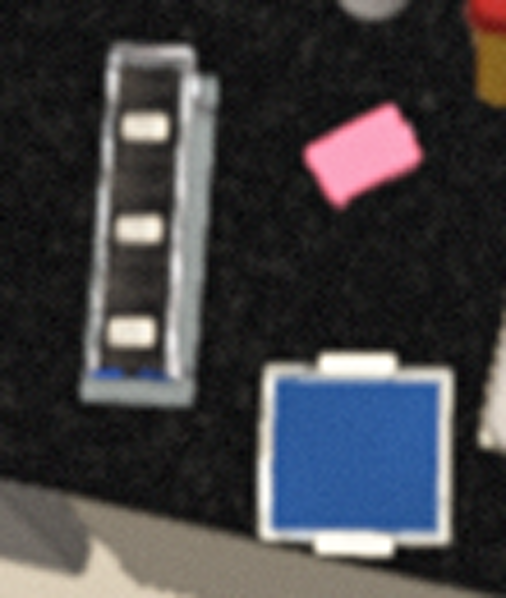

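The front case is the black one with a cream label next to the blue stop: side crop (288,228), i.e. px ~(248,166), and top px ~(219,222). Black cases up-lane of it are mid and rear, and the pink ones are decoys. Next I measure the labels, stop and tray.

```bash
cat > h.py <<'E'
from station import bot
import cv2,numpy as np
def ray(c,u,v):
    E=c["extrinsics"];d=E[:3,:3]@np.array([(u-c["cx"])/c["fx"],(v-c["cy"])/c["fy"],1]);return E[:3,3],d
def onz(c,u,v,z):
    o,d=ray(c,u,v);return o+d*(z-o[2])/d[2]
def tri(c1,p1,c2,p2):
    o1,d1=ray(c1,*p1);o2,d2=ray(c2,*p2)
    s=np.linalg.lstsq(np.c_[d1,-d2],o2-o1,rcond=None)[0]
    a=o1+d1*s[0];b=o2+d2*s[1];return (a+b)/2,np.linalg.norm(a-b)
def proj(c,P):
    E=c["extrinsics"];q=E[:3,:3].T@(np.array(P)-E[:3,3]);return q[0]/q[2]*c["fx"]+c["cx"],q[1]/q[2]*c["fy"]+c["cy"]
def blobs(m,amin=5):
    n,l,s,c=cv2.connectedComponentsWithStats(m.astype(np.uint8));return [(s[i,4],c[i],s[i,:4],l==i) for i in range(1,n) if s[i,4]>=amin]
E
python3 - <<'E'
from h import *
cs,ct=bot.calibration("side"),bot.calibration("top")
I={n:cv2.imread(f"pics/{n}0.png") for n in("side","top")}
reg={"side":(slice(138,190),slice(236,305)),"top":(slice(165,232),slice(210,229))}
C={}
for n in I:
    a=I[n].astype(float);w=np.zeros(a.shape[:2],bool)
    r=reg[n];mn=a.min(2);warm=(a[:,:,2]-a[:,:,0])
    w[r]=(mn[r]>110)&(warm[r]>12)
    for x in blobs(w,6): print(n,x[0],x[1].round(2),x[2])
    hsv=cv2.cvtColor(I[n],cv2.COLOR_BGR2HSV)
    b=(hsv[:,:,0]>98)&(hsv[:,:,0]<125)&(hsv[:,:,1]>130)&(hsv[:,:,2]>60)
    c=cs if n=="side" else ct
    for x in blobs(b,8):
        if x[2][0]>180 and x[2][0]<345:
            print(" blue",n,x[0],x[1].round(2),x[2])
            if x[0]>300:
                cn=max(cv2.findContours(x[3].astype(np.uint8),0,2)[0],key=cv2.contourArea)
                P=np.array([onz(c,*p[0],.006)[:2] for p in cn],np.float32)
                print("  tray",cv2.minAreaRect(P))
E
```

```text
side 24 [273.88 139.38] [270 138   8   5]
side 124 [240.95 148.56] [236 143  12  14]
side 47 [291.83 149.72] [288 146   9   8]
side 48 [269.6  157.42] [266 154   8   8]
side 49 [246.65 165.37] [243 162   8   8]
 blue side 8 [239.5  173.12] [238 171   4   6]
 blue side 873 [241.95 219.  ] [220 202  44  35]
  tray ((0.43267184495925903, 0.193145751953125), (0.11826873570680618, 0.12067963927984238), 12.939108848571777)
 blue side 10 [219.9 212.2] [218 210   4   5]
 blue side 11 [242.36 264.64] [241 262   4   6]
top 58 [221.   177.36] [216 175  11   6]
top 57 [219.58 199.46] [215 197  10   6]
top 63 [218.16 221.63] [213 219  11   7]
 blue top 9 [213.22 230.56] [211 230   5   2]
 blue top 1061 [266.86 248.58] [250 233  35  32]
  tray ((0.4339476525783539, 0.19238808751106262), (0.11745449155569077, 0.12775947153568268), 13.632023811340332)
 blue top 46 [337.87 260.5 ] [334 258   9   6]
```

Run:
```python
from h import *
cs,ct=bot.calibration("side"),bot.calibration("top")
S=[(246.65,165.37),(269.6,157.42),(291.83,149.72)];T=[(218.16,221.63),(219.58,199.46),(221,177.36)]
P=[]
for s,t in zip(S,T):
    p,e=tri(cs,s,ct,t);P.append(p);print(p.round(4),e.round(4))
P=np.array(P);v=P[2]-P[0];print("yaw",np.degrees(np.arctan2(v[1],v[0])),"pitch",np.arcsin(v[2]/np.linalg.norm(v)),np.linalg.norm(v)/2)
d=np.load("pics/side0.npy")
for s in S:
    u,w=map(round,s);o,r=ray(cs,*s);print((o+r*d[w,u]).round(4))
# all-edge of rack base in top at z=0 and stop
for uv in[(190+80/4.6,150+405/4.6),(190+190/4.6,150+405/4.6)]: print("base corner top",onz(ct,*uv,0.004).round(4))
for uv in[(190+250/5,120+352/5),(190+217/5,120+272/5),(190+633/5,120+268/5)]: print("base corner side",onz(cs,*uv,0.004).round(4))
```

```text
[0.4762 0.3853 0.0649] 0.0019
[0.5566 0.4006 0.0782] 0.0
[0.6367 0.4159 0.0914] 0.0
yaw 10.791635731132189 pitch 0.16082003612975293 0.0827767244354541
[0.4753 0.3859 0.0641]
[0.5575 0.4079 0.0727]
[0.6364 0.4142 0.0927]
base corner top [0.4199 0.4192 0.004 ]
base corner top [0.441  0.3319 0.004 ]
base corner side [0.4442 0.3286 0.004 ]
base corner side [0.4277 0.4177 0.004 ]
base corner side [0.7225 0.3793 0.004 ]
```

```bash
python3 -m crank '[[[0,0,-0.055],[0,0,7.2],0.0854],[[0.039,-0.036,0],[0,0,0],0.0854],[[0.039,-0.036,0],[0,0,0],0.0854],[[0.039,-0.036,0],[0,0,0],0.0854],[[0.039,-0.036,0],[0,0,0],0.0854],[[0.039,-0.036,0],[0,0,0],0.0854],[[0.039,-0.036,0],[0,0,0],0.0854],[[0.039,-0.036,0],[0,0,0],0.0854],[[0.039,-0.036,0],[0,0,0],0.0854]]'
```

```text
t: 1.23
eef_pos: [0.4612, -0.2997, 0.3001]
tool_rot: [-0.0, 0.996, 0.093, -0.0]
contact_force: [0.2, -0.8, -0.0]
gripper_width: 1.0
```

```bash
python3 -m crank '[[[0.0143,-0.048,0],[0,0,0],0.0854],[[0.0143,-0.048,0],[0,0,0],0.0854],[[0.0143,-0.048,0],[0,0,0],0.0854],[[0.0143,-0.048,0],[0,0,0],0.0854],[[0.0143,-0.048,0],[0,0,0],0.0854],[[0.0143,-0.048,0],[0,0,0],0.0854],[[0.0054,-0.0513,0],[0,0,0],0.0854],[[0.0054,-0.0513,0],[0,0,0],0.0854],[[0.0054,-0.0513,0],[0,0,0],0.0854],[[0.0054,-0.0513,0],[0,0,0],0.0854]]'; python3 -m crank '[[[0.0054,-0.0513,0],[0,0,0],0.0854],[[0.0054,-0.0513,0],[0,0,0],0.0854],[[0.0054,-0.0513,0],[0,0,0],0.0854],[[0,0,0],[0,0,0],0.0854]]'
python3 - <<'E'
from h import *
o=bot.get_obs();print(o["eef_pos"],o["q"].round(2) if hasattr(o["q"],"round") else o["q"]);c=bot.calibration("wrist");print(c)
p,d=bot.read_camera("wrist");cv2.imwrite("pics/w0.png",p[:,:,::-1]);np.savez("pics/w0.npz",d=d,E=c["extrinsics"],K=[c["fx"],c["fy"],c["cx"],c["cy"]])
E
```

```text
t: 2.48
eef_pos: [0.474, 0.2047, 0.3001]
tool_rot: [0.0, 0.996, 0.093, -0.0]
contact_force: [1.4, -0.0, -0.9]
gripper_width: 0.998
t: 2.98
eef_pos: [0.4594, 0.3621, 0.2999]
tool_rot: [-0.001, 0.995, 0.097, -0.001]
contact_force: [0.1, -0.7, -0.5]
gripper_width: 0.998
[0.45935235 0.36205649 0.29985344] [-0.31  0.34 -0.59  1.68  0.2   1.18 -2.32]
{'fx': 350.8835954698237, 'fy': 350.8835954698237, 'cx': 276.8865303192749, 'cy': 206.0691807164964, 'extrinsics': array([[ 0.19403476, -0.93882423, -0.28453398,  0.53259457],
       [-0.98099339, -0.18615887, -0.05474341,  0.37727803],
       [-0.00157409,  0.28974808, -0.95710165,  0.42801892],
       [ 0.        ,  0.        ,  0.        ,  1.        ]])}
```

View pics/w0.png

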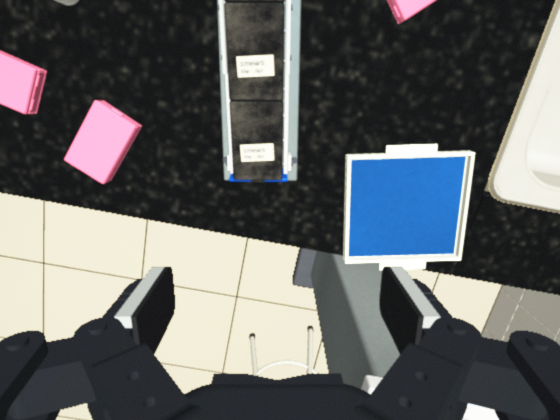

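Wrist view: front case (black, cream label at (257,152)) spans columns ~231–286, rows ~100–178, with the blue stop at row 178. The tray is at (408,207). I'll enlarge this to get the edges.

Run:
```python
import cv2
a=cv2.imread("pics/w0.png")
cv2.imwrite("pics/c3.png",cv2.convertScaleAbs(cv2.resize(a[85:190,210:310],None,fx=5.6,fy=5.6,interpolation=cv2.INTER_CUBIC),alpha=1.8,beta=15))
```

```text
(no output)
```

View pics/c3.png

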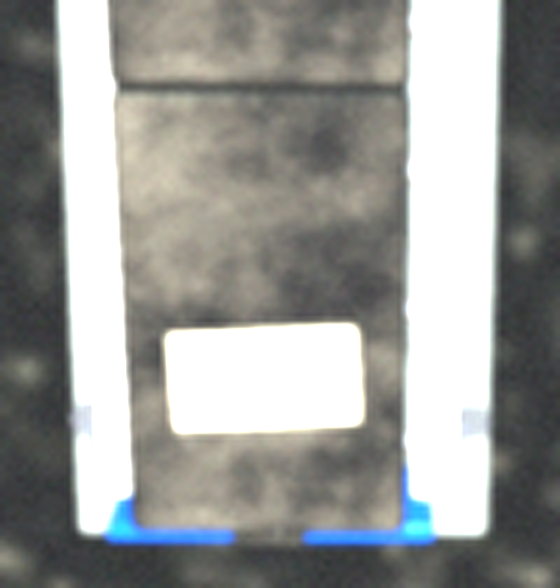

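Run:
```python
from h import *
f=np.load("pics/w0.npz");E=f["E"];K=f["K"];c=dict(fx=K[0],fy=K[1],cx=K[2],cy=K[3],extrinsics=E)
px=lambda x,y:((x+.5)/5.6-.5+210,(y+.5)/5.6-.5+85)
C=np.array([px(*p) for p in[(117,92),(406,92),(134,527),(402,527)]])
L=px(265,379);yaw=np.radians(10.8)
th=.16
for it in range(8):
    ax=np.array([np.cos(yaw)*np.cos(th),np.sin(yaw)*np.cos(th),np.sin(th)]);n=np.array([-np.cos(yaw)*np.sin(th),-np.sin(yaw)*np.sin(th),np.cos(th)])
    if it==0: P0=np.array([.4762,.3853,.067])
    def cast(u,v):
        o,d=ray(c,u,v);return o+d*((P0-o)@n)/(d@n)
    Q=np.array([cast(*p) for p in C]);m=Q.mean(0)
    v=(Q[0]+Q[1]-Q[2]-Q[3])/2;yaw=np.arctan2(v[1],v[0])
    # top centre above underside centre; z at lane centre: 0.048*..+.021*cos
    P0=np.array([m[0],m[1],.048+.021*np.cos(th)])
print("corners",Q.round(4).tolist(),"centre",m.round(4),"yaw",np.degrees(yaw));print("len",np.linalg.norm(v),"w",np.linalg.norm(Q[0]-Q[1]),np.linalg.norm(Q[2]-Q[3]),"label",cast(*L).round(4))
d=f["d"]
print("depth pts")
for u,w in[C.mean(0),L,(240,120),(275,120),(265,170)]:
    o,r=ray(c,u,w);print((o+r*d[round(w),round(u)]).round(4))
# tray
I=cv2.imread("pics/w0.png");h=cv2.cvtColor(I,cv2.COLOR_BGR2HSV)
b=(h[:,:,0]>95)&(h[:,:,0]<128)&(h[:,:,1]>130)&(h[:,:,2]>60)
x=max(blobs(b),key=lambda t:t[0]);cn=max(cv2.findContours(x[3].astype(np.uint8),0,2)[0],key=cv2.contourArea)
print("tray",cv2.minAreaRect(np.array([onz(c,*p[0],.005)[:2] for p in cn],np.float32)))
u,w=x[1];o,r=ray(c,u,w);print((o+r*d[round(w),round(u)]).round(4))
```

```text
corners [[0.5227, 0.4215, 0.0751], [0.5324, 0.3727, 0.0752], [0.4447, 0.4075, 0.0623], [0.4547, 0.3576, 0.0624]] centre [0.4886 0.3898 0.0687] yaw 10.572517168691764
len 0.08023529950163209 w 0.04973669033016236 0.05092294057877584 label [0.4779 0.388  0.067 ]
depth pts
[0.4906 0.3902 0.0694]
[0.4778 0.388  0.0659]
[0.5067 0.4099 0.0716]
[0.5134 0.376  0.0703]
[0.4607 0.3764 0.0634]
tray ((0.4353784918785095, 0.19505497813224792), (0.1260124295949936, 0.13614149391651154), 12.94620418548584)
[0.4389 0.1958 0.0053]
```

```bash
python3 -m crank '[[[0.006,-0.0072,0.045],[0,0,0],0.0854],[[0.006,-0.0072,0.045],[0,0,0],0.0854],[[0.006,-0.0072,0.045],[0,0,0],0.0854],[[0,0,0],[0,9.17,0],0.0854],[[0,0,0],[0,0,0],0.0854],[[0,0,0],[0,0,0],0.0854]]' 30
python3 - <<'E'
from h import *
from scipy.spatial.transform import Rotation as R
o=bot.get_obs();q=o["tool_rot"];M=R.from_quat([q[1],q[2],q[3],q[0]]).as_matrix();print(M.round(3))
print("to goal, tool:",(M.T@(np.array([.489,.3896,.0658])-o["eef_pos"])).round(4),o["q"])
p,d=bot.read_camera("wrist");cv2.imwrite("pics/w1.png",p[:,:,::-1])
c=bot.calibration("wrist");np.savez("pics/w1.npz",d=d,E=c["extrinsics"],K=[c["fx"],c["fy"],c["cx"],c["cy"]])
E
```

```text
t: 3.78
eef_pos: [0.4769, 0.3815, 0.1667]
tool_rot: [-0.007, 0.992, 0.092, 0.08]
contact_force: [-0.3, 0.4, -0.5]
gripper_width: 0.996
[[ 0.97   0.184  0.157]
 [ 0.182 -0.983  0.029]
 [ 0.16   0.    -0.987]]
to goal, tool: [-0.0029 -0.0057  0.1018] [-0.43880542  0.44026432 -0.49292867  1.8691068   0.43283873  0.79944823
 -2.55587076]
```

View pics/w1.png

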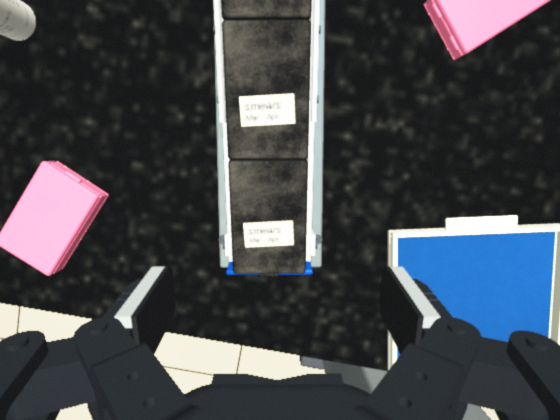

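Closer view: front case top spans cols ~228–310, rows ~160–272. I'll re-measure from here.

Run:
```python
import cv2
a=cv2.imread("pics/w1.png")
cv2.imwrite("pics/c4.png",cv2.convertScaleAbs(cv2.resize(a[145:285,205:335],None,fx=4,fy=4,interpolation=cv2.INTER_CUBIC),alpha=1.6,beta=15))
```

```text
(no output)
```

View pics/c4.png

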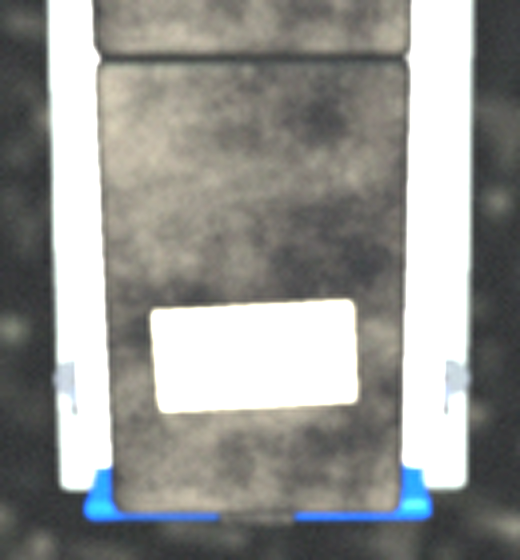

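Run:
```python
from h import *
from scipy.spatial.transform import Rotation as R
f=np.load("pics/w1.npz");E=f["E"];K=f["K"];c=dict(fx=K[0],fy=K[1],cx=K[2],cy=K[3],extrinsics=E)
px=lambda x,y:((x+.5)/4-.5+205,(y+.5)/4-.5+145)
C=np.array([px(*p) for p in[(99,62),(408,60),(113,512),(400,512)]]);L=px(255,356)
yaw=np.radians(10.7);th=.16;P0=np.array([.4885,.3895,.0687])
for it in range(6):
    n=np.array([-np.cos(yaw)*np.sin(th),-np.sin(yaw)*np.sin(th),np.cos(th)])
    def cast(u,v):
        o,d=ray(c,u,v);return o+d*((P0-o)@n)/(d@n)
    Q=np.array([cast(*p) for p in C]);m=Q.mean(0);v=(Q[0]+Q[1]-Q[2]-Q[3])/2;P0=np.array([m[0],m[1],.0687])
yv=np.degrees(np.arctan2(v[1],v[0]))
print("centre",m.round(4),"yaw",yv,"len",np.linalg.norm(v),"w",np.linalg.norm(Q[0]-Q[1]),np.linalg.norm(Q[2]-Q[3]),"label",cast(*L).round(4))
d=f["d"]
for u,w in[C.mean(0),L]:
    o,r=ray(c,u,w);print((o+r*d[round(w),round(u)]).round(4))
o=bot.get_obs();q=o["tool_rot"];M=R.from_quat([q[1],q[2],q[3],q[0]]).as_matrix()
g=m-.003*n;print("goal",g,"tool delta",(M.T@(g-o["eef_pos"])).round(4))
```

```text
centre [0.4887 0.3908 0.0687] yaw 10.623676995555307 len 0.08115368553206402 w 0.05023896257977063 0.05142138239345612 label [0.4783 0.3889 0.067 ]
[0.4907 0.3912 0.0697]
[0.4784 0.3889 0.0671]
goal [0.48918944 0.39089199 0.06573832] tool delta [-0.003  -0.0067  0.102 ]
```

```bash
python3 -m crank '[[[-0.003,-0.0067,0.02],[0,0,0],0.0854],[[0,0,0.025],[0,0,0],0.0854],[[0,0,0.025],[0,0,0],0.0854],[[0,0,0.02],[0,0,0],0.0854],[[0,0,0.01],[0,0,0],0.0854],[[0,0,0],[0,0,0],0.0854]]'
python3 - <<'E'
from h import *
p,d=bot.read_camera("wrist");cv2.imwrite("pics/w2.png",p[:,:,::-1])
p,d=bot.read_camera("side");cv2.imwrite("pics/s2.png",cv2.resize(p[100:260,170:350,::-1],None,fx=3.5,fy=3.5,interpolation=cv2.INTER_CUBIC))
print(bot.get_obs()["eef_pos"])
E
```

```text
t: 4.58
eef_pos: [0.4868, 0.391, 0.0654]
tool_rot: [-0.007, 0.992, 0.093, 0.079]
contact_force: [-0.4, 0.2, 0.5]
gripper_width: 0.996
[0.48719874 0.39159085 0.06672904]
```

View pics/w2.png

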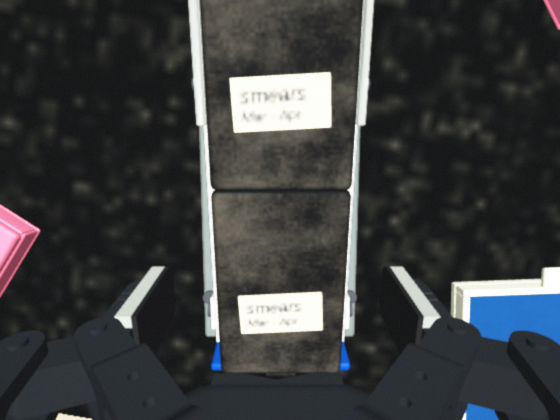

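View pics/s2.png

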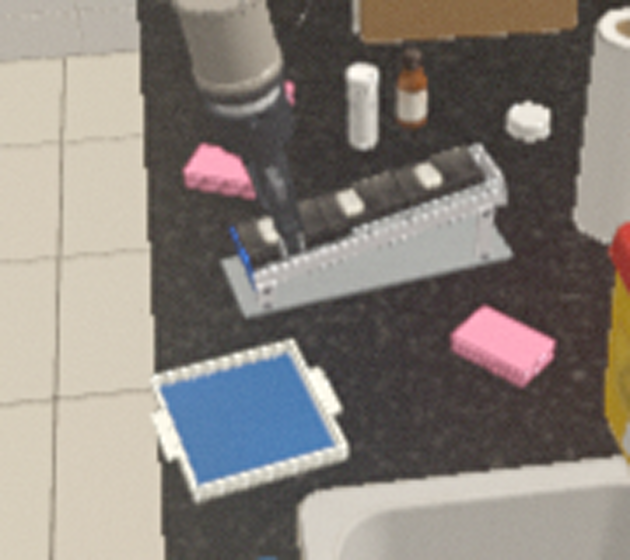

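Fingers straddle the front case only (wrist cols 165 and 390 against case cols 214–349). Closing in stages.

```bash
python3 -m crank '[[[0,0,0],[0,0,0],0.062],[[0,0,0],[0,0,0],0.062],[[0,0,0],[0,0,0],0.062],[[0,0,0],[0,0,0],0.062]]' 30
python3 - <<'E'
from h import *
p,d=bot.read_camera("wrist");cv2.imwrite("pics/w3.png",p[:,:,::-1]);print(bot.get_obs()["eef_pos"])
E
```

```text
t: 5.18
eef_pos: [0.487, 0.3911, 0.0663]
tool_rot: [-0.007, 0.992, 0.093, 0.08]
contact_force: [-0.1, 0.2, 0.7]
gripper_width: 0.727
[0.48696061 0.39110493 0.06616376]
```

View pics/w3.png

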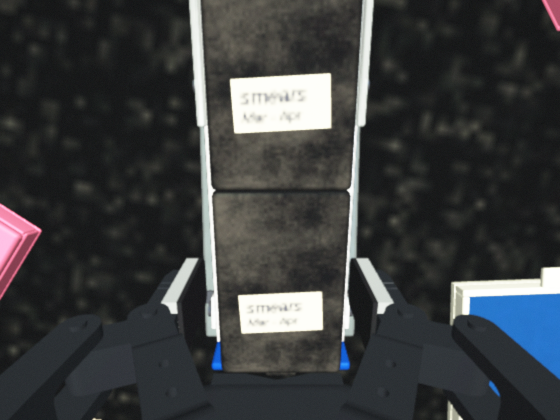

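```bash
python3 -m crank '[[[0,0.001,0],[0,0,0],0.057],[[0,0,0],[0,0,0],0.054],[[0,0,0],[0,0,0],0.045],[[0,0,0],[0,0,0],0.045],[[0,0,0],[0,0,0],0.045],[[0,0,0],[0,0,0],0.045]]' 30
python3 - <<'E'
from h import *
p,d=bot.read_camera("wrist");cv2.imwrite("pics/w4.png",p[:,:,::-1]);print(bot.get_obs()["eef_pos"])
E
```

```text
t: 5.98
eef_pos: [0.4872, 0.3901, 0.0663]
tool_rot: [-0.007, 0.992, 0.093, 0.08]
contact_force: [-0.8, -1.0, 5.6]
gripper_width: 0.609
[0.4872349  0.39007892 0.0662825 ]
```

View pics/w4.png

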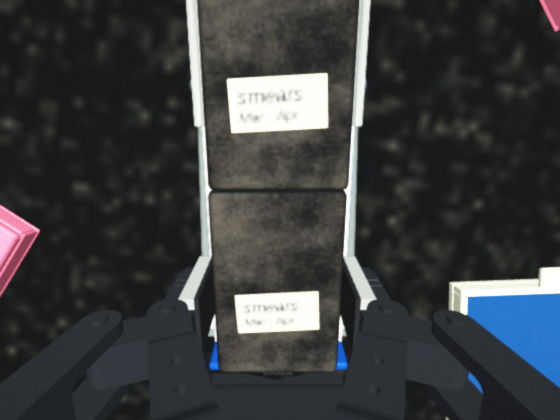

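Gripped at 52 mm. Lifting square to the lane.

```bash
python3 -m crank '[[[0,0,-0.008],[0,0,0],0.045],[[0,0,-0.02],[0,0,0],0.045],[[0,0,-0.03],[0,0,0],0.045],[[0,0,-0.03],[0,0,0],0.045],[[0,0,-0.03],[0,0,0],0.045],[[0,0,-0.03],[0,0,0],0.045],[[0,0,0],[0,0,0],0.045],[[0,0,0],[0,0,0],0.045],[[0,0,0],[0,0,0],0.045],[[0,0,0],[0,0,0],0.045]]'
python3 - <<'E'
from h import *
p,d=bot.read_camera("wrist");cv2.imwrite("pics/w5.png",p[:,:,::-1])
p,d=bot.read_camera("side");cv2.imwrite("pics/s5.png",cv2.resize(p[60:260,150:350,::-1],None,fx=3,fy=3,interpolation=cv2.INTER_CUBIC))
print(bot.get_obs()["eef_pos"])
E
```

```text
t: 7.28
eef_pos: [0.4636, 0.3854, 0.2112]
tool_rot: [-0.007, 0.992, 0.093, 0.079]
contact_force: [-0.4, -0.7, -1.7]
gripper_width: 0.611
[0.46378163 0.38556007 0.21152304]
```

View pics/w5.png

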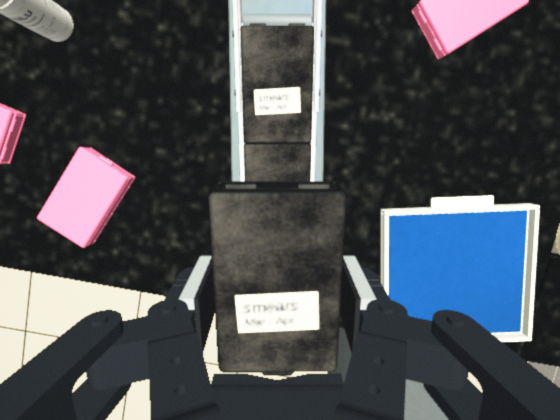

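View pics/s5.png

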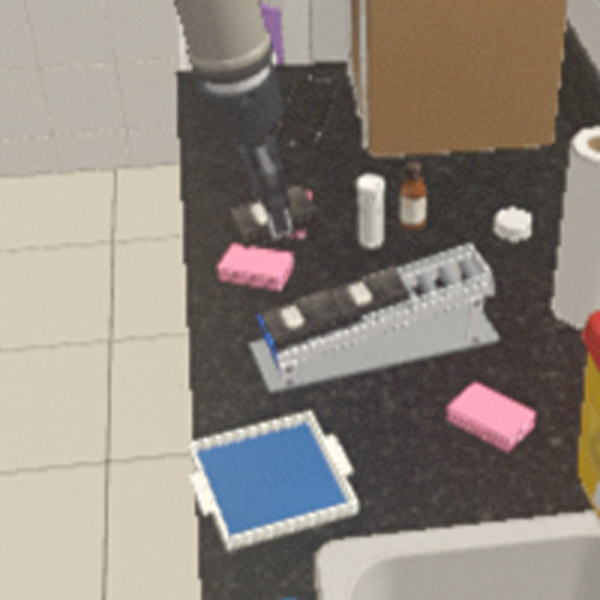

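The lift is clean: in the side crop the mid and rear cases have rolled down to the stop (labels at (292,318) and (360,293)), and the front case is square in the fingers. Next: level it, yaw to the tray and carry it over.

```bash
python3 -m crank '[[[0,0,0],[0,-9.17,0],0.045],[[0,0,0],[0,0,-2.3],0.045],[[-0.015,0.036,0],[0,0,0],0.045],[[-0.015,0.036,0],[0,0,0],0.045],[[-0.015,0.036,0],[0,0,0],0.045],[[-0.015,0.036,0],[0,0,0],0.045],[[-0.015,0.036,0],[0,0,0],0.045],[[0,0,0],[0,0,0],0.045],[[0,0,0],[0,0,0],0.045]]'
python3 - <<'E'
from h import *
from scipy.spatial.transform import Rotation as R
o=bot.get_obs();q=o["tool_rot"];M=R.from_quat([q[1],q[2],q[3],q[0]]).as_matrix();print(M.round(4),o["q"])
c=bot.calibration("wrist")
p,d=bot.read_camera("wrist");cv2.imwrite("pics/w6.png",p[:,:,::-1])
print("toolyaw",np.degrees(np.arctan2(M[1,0],M[0,0])))
print((M.T@(np.array([.431,.193,.024])-o["eef_pos"])).round(4))
h=cv2.cvtColor(p[:,:,::-1].copy(),cv2.COLOR_BGR2HSV)
b=(h[:,:,0]>95)&(h[:,:,0]<128)&(h[:,:,1]>130)&(h[:,:,2]>60)
for x in sorted(blobs(b,50),key=lambda t:-t[0])[:4]: print(x[:3])
E
```

```text
t: 8.5
eef_pos: [0.4312, 0.1941, 0.2124]
tool_rot: [0.0, 0.993, 0.114, 0.001]
contact_force: [-0.1, 1.2, -1.9]
gripper_width: 0.607
[[ 9.740e-01  2.266e-01  1.900e-03]
 [ 2.266e-01 -9.740e-01  2.000e-04]
 [ 1.900e-03  3.000e-04 -1.000e+00]] [-0.05656974  0.23014175 -0.56452025  2.02952991  0.15513474  0.92080433
 -2.04548755]
toolyaw 13.094971817549224
[-0.0008  0.0009  0.1884]
(np.int32(10469), array([276.96618588, 145.65354857]), array([204, 110, 147,  84], dtype=int32))
(np.int32(243), array([ 83.97119342, 122.20987654]), array([ 58, 115,  51,  12], dtype=int32))
(np.int32(241), array([423.77178423, 398.81327801]), array([412, 380,  25,  34], dtype=int32))
(np.int32(129), array([ 24.8372093 , 122.44186047]), array([ 11, 119,  29,   7], dtype=int32))
```

View pics/w6.png

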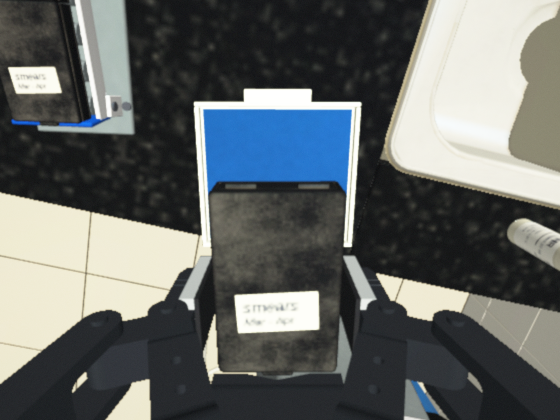

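Case and tray line up (tray cols 197–358, case cols 210–344, parallel). Descending.

```bash
python3 -m crank '[[[-0.001,0.001,0.03],[0,0,0],0.045],[[0,0,0.045],[0,0,0],0.045],[[0,0,0.045],[0,0,0],0.045],[[0,0,0.035],[0,0,0],0.045],[[0,0,0.015],[0,0,0],0.045],[[0,0,0],[0,0,0],0.045],[[0,0,0],[0,0,0],0.045]]'
python3 - <<'E'
from h import *
p,d=bot.read_camera("wrist");cv2.imwrite("pics/w7.png",p[:,:,::-1]);p,d=bot.read_camera("side");cv2.imwrite("pics/s7.png",cv2.resize(p[140:260,190:310,::-1],None,fx=5,fy=5,interpolation=cv2.INTER_CUBIC));print(bot.get_obs()["eef_pos"])
E
```

```text
t: 9.43
eef_pos: [0.4315, 0.1932, 0.0433]
tool_rot: [-0.0, 0.994, 0.114, 0.001]
contact_force: [-1.0, 0.6, -1.3]
gripper_width: 0.606
[0.43165826 0.19283561 0.04345851]
```

View pics/w7.png

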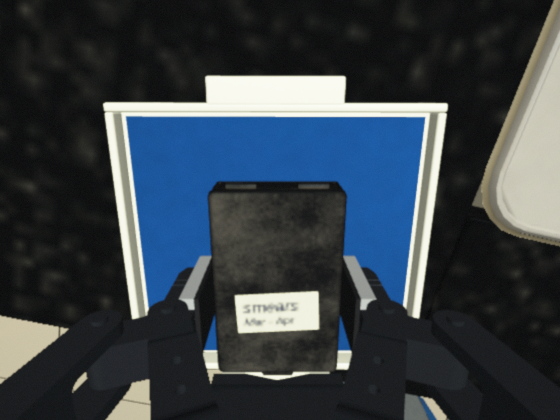

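View pics/s7.png

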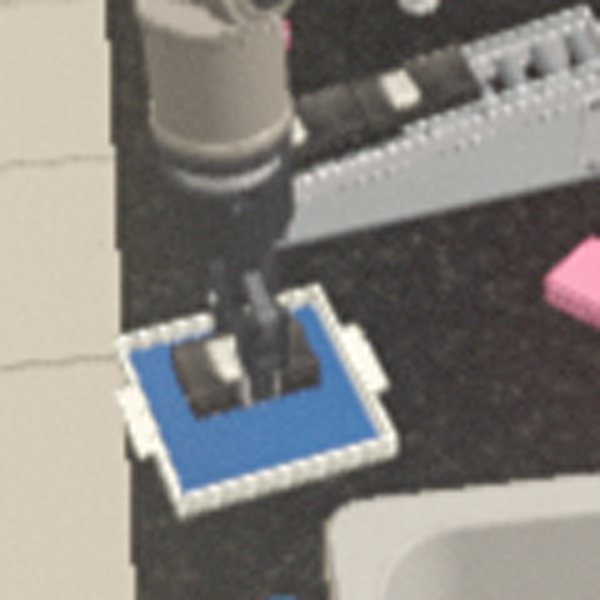

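```bash
python3 -m crank '[[[0,0,0.01],[0,0,0],0.045],[[0,0,0.004],[0,0,0],0.045],[[0,0,0.002],[0,0,0],0.045],[[0,0,0],[0,0,0],0.045],[[0,0,0],[0,0,0],0.045]]'; python3 -m crank '[[[0,0,0.001],[0,0,0],0.045],[[0,0,0.001],[0,0,0],0.045],[[0,0,0],[0,0,0],0.045],[[0,0,0],[0,0,0],0.045]]'
```

```text
t: 10.15
eef_pos: [0.4308, 0.1923, 0.0263]
tool_rot: [-0.0, 0.994, 0.113, 0.0]
contact_force: [0.5, 0.6, -0.0]
gripper_width: 0.606
t: 10.65
eef_pos: [0.4307, 0.1923, 0.0242]
tool_rot: [0.0, 0.994, 0.113, 0.0]
contact_force: [0.2, -0.2, -2.0]
gripper_width: 0.605
```

```bash
python3 -m crank '[[[0,0,0.001],[0,0,0],0.045],[[0,0,0],[0,0,0],0.045],[[0,0,0],[0,0,0],0.045]]';python3 -m crank '[[[0,0,0.001],[0,0,0],0.045],[[0,0,0],[0,0,0],0.045],[[0,0,0],[0,0,0],0.045]]'
python3 - <<'E'
from h import *
p,d=bot.read_camera("side");cv2.imwrite("pics/s8.png",cv2.resize(p[180:250,200:280,::-1],None,fx=8,fy=8,interpolation=cv2.INTER_CUBIC))
E
```

```text
t: 11.02
eef_pos: [0.4307, 0.1923, 0.0232]
tool_rot: [0.0, 0.994, 0.113, 0.0]
contact_force: [0.8, 0.3, -1.1]
gripper_width: 0.606
t: 11.4
eef_pos: [0.4307, 0.1923, 0.0223]
tool_rot: [0.0, 0.994, 0.113, 0.0]
contact_force: [-1.3, -0.6, 2.3]
gripper_width: 0.606
```

View pics/s8.png

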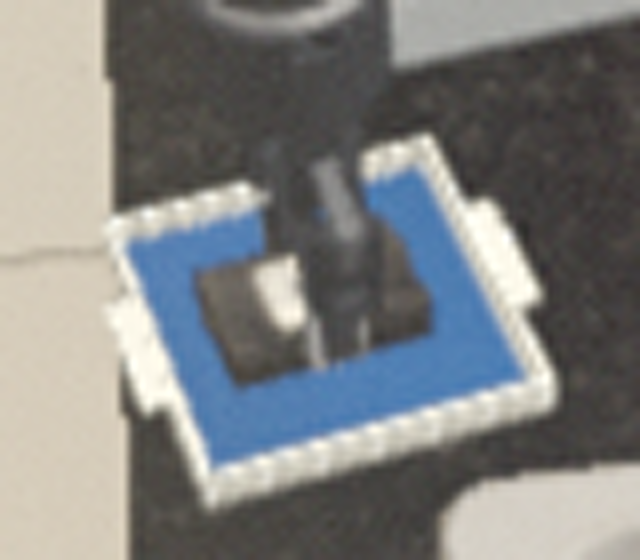

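```bash
python3 -m crank '[[[0,0,0.0007],[0,0,0],0.045],[[0,0,0],[0,0,0],0.045],[[0,0,0],[0,0,0],0.045]]'; python3 -m crank '[[[0,0,0],[0,0,0],0.045]]'
```

```text
t: 11.82
eef_pos: [0.4308, 0.1923, 0.0223]
tool_rot: [0.0, 0.994, 0.113, 0.0]
contact_force: [-4.2, -2.4, 13.8]
gripper_width: 0.605
t: 11.95
eef_pos: [0.4308, 0.1923, 0.0223]
tool_rot: [0.0, 0.994, 0.113, 0.0]
contact_force: [-3.9, -1.6, 13.2]
gripper_width: 0.604
```

The case is seated: z stays at 22.3 mm and the force has risen. Backing off a little, then opening gradually.

```bash
python3 -m crank '[[[0,0,-0.0006],[0,0,0],0.045],[[0,0,0],[0,0,0],0.052],[[0,0,0],[0,0,0],0.055],[[0,0,0],[0,0,0],0.06],[[0,0,0],[0,0,0],0.07],[[0,0,0],[0,0,0],0.0854],[[0,0,0],[0,0,0],0.0854],[[0,0,0],[0,0,0],0.0854],[[0,0,0],[0,0,0],0.0854]]'
python3 - <<'E'
from h import *
p,d=bot.read_camera("wrist");cv2.imwrite("pics/w9.png",p[:,:,::-1])
E
```

```text
t: 13.08
eef_pos: [0.4307, 0.1923, 0.0221]
tool_rot: [-0.0, 0.994, 0.113, 0.0]
contact_force: [0.2, -0.3, -0.2]
gripper_width: 0.999
```

View pics/w9.png

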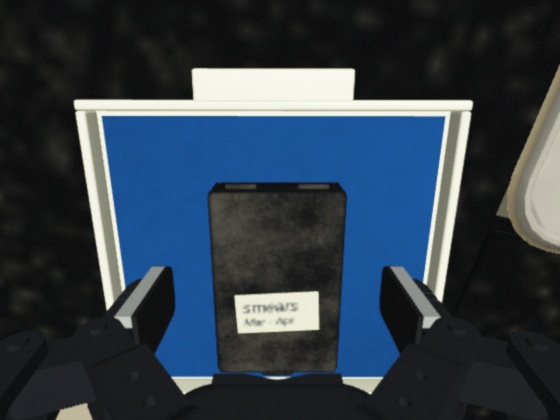

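Released: the case (cols 209–346) lies inside the tray, and both fingers are clear of it and of the walls. Retreating straight up.

```bash
python3 -m crank '[[[0,0,-0.01],[0,0,0],0.0854],[[0,0,-0.03],[0,0,0],0.0854],[[0,0,-0.05],[0,0,0],0.0854],[[0,0,-0.05],[0,0,0],0.0854],[[0,0,-0.05],[0,0,0],0.0854],[[0,0,-0.05],[0,0,0],0.0854],[[0,0,0],[0,0,0],0.0854],[[0,0,0],[0,0,0],0.0854]]'
python3 - <<'E'
from h import *
p,d=bot.read_camera("wrist");cv2.imwrite("pics/w10.png",p[:,:,::-1])
p,d=bot.read_camera("side");cv2.imwrite("pics/s10.png",cv2.resize(p[100:380,150:370,::-1],None,fx=2.1,fy=2.1,interpolation=cv2.INTER_CUBIC))
E
```

```text
t: 14.12
eef_pos: [0.4303, 0.1919, 0.2621]
tool_rot: [0.0, 0.994, 0.113, 0.0]
contact_force: [-0.8, 1.2, -0.2]
gripper_width: 1.002
```

View pics/w10.png

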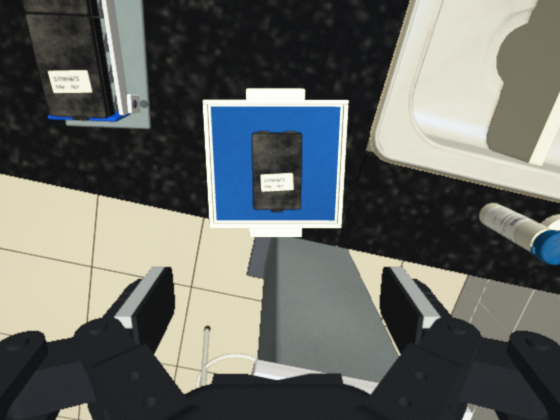

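View pics/s10.png

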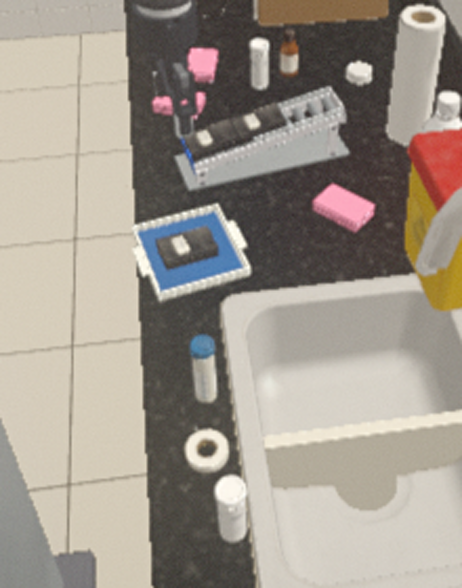

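The case lies flat and label-up inside the tray, two cases sit against the stop, and the tube, tape and vial stand where they were. Quick depth check for flatness, then hand in.

Run:
```python
from h import *
c=bot.calibration("wrist");p,d=bot.read_camera("wrist")
for u,v in[(262,140),(292,140),(262,203),(292,203),(230,160),(325,160)]:
    o,r=ray(c,u,v);z=np.median(d[v-2:v+3,u-2:u+3]);print((u,v),(o+r*z).round(4))
p,_=bot.read_camera("side");a=cv2.imread("pics/side0.png")[250:360,225:275].astype(int);print("bystander max mean diff",np.abs(a-p[250:360,225:275,::-1].astype(int)).mean())
print(bot.get_obs()["joint_vel"].round(3));print(bot.hand_in())
```

```text
(262, 140) [0.4605 0.2152 0.0242]
(292, 140) [0.4674 0.1851 0.0238]
(262, 203) [0.3946 0.2007 0.0244]
(292, 203) [0.402  0.169  0.0245]
(230, 160) [0.4291 0.245  0.0053]
(325, 160) [0.4528 0.1434 0.0057]
bystander max mean diff 2.148727272727273
[-0.002  0.001  0.001 -0.004 -0.    -0.     0.001]
the job is handed in; nothing more can be done
None
```

I took the front case out of the rack and laid it flat and label-up in the white tray. The mid and rear cases rolled down to the blue stop and are still in the rack. The job was handed in at about 14 s of the 42 s allowed.

- **Case in the tray:** the four points measured on its top are at z 23.8–24.5 mm, over a floor at about 5 mm. That reads 1–2 mm lower than the expected 26 mm, within the calibration error, and it is level. It lies well inside the walls, and the gripper was open and 0.26 m up at hand-in.
- **Setting down:** the force briefly rose to about 14 N on contact. I backed off before opening the fingers.
- **Bystanders:** in the before and after side pictures, the tube, tape roll and vial are in the same places (mean pixel difference about 2, roughly noise).
- **Disagreement:** the cases measured about 81 x 50 mm on top, against the stated 88 x 53 mm. I put this down to the hinge tabs and rounded edges. It did not affect the grip.

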